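Put the loose collar away on the post that holds its like

TASK

On the workbench stand two storage posts: one has a round steel collar on it, the other a square steel spacer. Pick up the round collar that lies loose on the bench (not the square spacer lying near it) and thread it onto the post that already holds the round collar, so that it lies flat on top of that one; let go of it.

Things in the scene. Friction and masses are not known exactly. Their poses are not given: they have to be found in the camera images.
- loose_collar_mid (a point): The loose round plain steel collar (thick ring): outer diameter 54 mm, hole 34 mm right through, height 30 mm, 0.25 to 0.45 kg. This point: its centre, half-way up (15 mm above its underside); z is the ring's axis. At the start it lies flat on the bench, clear all round; a loose square spacer (54 x 54 x 30 mm, also steel) lies at least 130 mm away.
- stored_collar_mid (a point): The stored round plain steel collar (thick ring): outer diameter 54 mm, hole 34 mm right through, height 30 mm, 0.25 to 0.45 kg. This point: its centre, half-way up (15 mm above its underside); z is the ring's axis. At the start it lies flat on the foot of one of the two posts, with the post through its hole; it is free to lift.
- post_a (a point): Left (+y) storage post: upright steel rod, 14 mm in diameter, on a square wooden foot 90 x 90 x 18 mm fixed to the bench. This point: on the rod's axis at the top of the foot (18 mm above the bench), z up; the rod ends 80 mm above it. One post starts with the stored round collar, the other with a square spacer (54 x 54 x 30 mm); which one varies.
- post_b (a point): Right (-y) storage post: upright steel rod, 14 mm in diameter, on a square wooden foot 90 x 90 x 18 mm fixed to the bench. This point: on the rod's axis at the top of the foot (18 mm above the bench), z up; the rod ends 80 mm above it. One post starts with the stored round collar, the other with a square spacer (54 x 54 x 30 mm); which one varies.
Mind the look-alikes: they are no part of the job. Leave any blue or red look-alike of the part that bears loose_collar_mid alone. What is shaped like the part that bears post_a but pink is not meant.

How it is judged:
By the outcome, as a careful person would: the job done as asked, in the order asked, and still so for the second after the job is handed in, with the robot touching nothing.
It also fails if it takes over 34 s, if anything falls off the work surface, if the arm or the gripper's body presses on something with over 40 N, if the wrist force passes 120 N, or if a joint passes its speed limit or range.

ROBOT

A 6-joint arm with a two-finger parallel gripper is mounted at the origin on the work surface. World frame = base frame: x ahead of the robot, y to its left, z up, the work surface at z = 0. Lengths are in mm, angles in rad, forces in N, time in s.
With the tool pointing down it reaches from about 300 to 950 mm from the base axis. Payload 3.1 kg.
Tool frame: the origin (TCP) lies on the centre line of the jaws, within the pads' length; the fingertips stand 14 mm ahead of it and the grasp point (between the pads) lies 5 mm behind it; z points along the fingers, y is the direction in which the jaws open and shut (so a half turn about z gives the same grasp; the last joint's range is limited). The gripper opens to 85 mm and grips with 20 to 120 N. Pads are 22 mm wide; open, the fingers measure 114 mm over their backs; the gripper's body (76 mm by 85 mm) begins 54 mm behind the grasp point. The pads swing forward as they close: fully open they stand 13 mm farther back than shut.
Start: joints at [1.276, 0.308, 1.634, -0, 1.2, -0.07], TCP at [139.346, 609.274, 214.672] pointing down, gripper open.
Joint ranges: [-3.06, 3.06], [-0.79, 1.96], [0.05, 2.63], [-1.19, 4.34], [0.05, 2.64], [-2.94, 2.94]. Speed limits (rad/s): [2.79, 2.79, 3.14, 3.14, 3.14, 3.14].

INTERFACE

Orientations are given as a rotation vector (axis times angle).
In Python, from workcell import bot gives the robot as it stands. The module is installed in compiled form; this text tells all that it offers.
- The arm moves only by the tool drive_tool, never from a script. Its argument "motion" is a list of rows, each a list of 3 entries, a list of its own where there are three numbers: the finger opening in mm, from 0 to 85.4, then the shift along the tool's x, y, z in mm, then the turn, a rotation vector about the tool's x, y, z in rad. In form: [[fingers, [x, y, z], [rx, ry, rz]], ...]. A call has 1 to 5 rows; each row is the pose to reach, as a shift and turn from the pose measured when the call began, along the tool's axes at that moment; what a row does not reach only later rows make up. A row lasts 1/12 s, in which the tool goes at most 41.7 mm and 7.16 degrees, less where a joint would pass 70% of its speed; a pose out of reach is approached as far as the arm can. A call with a gripper value outside its range is refused whole. The fingers move at their own pace and stop on an object; "squeeze" is the grip in N (left out, the last holds). Time passes only in rows, so rows that repeat a pose let the fingers close. It gives the time, the measured TCP pose, the force and the opening at its end, in the units of the state.
- bot.get_obs(): the state, without advancing time (a new reading comes with each control period).
- bot.read_camera(name): name is "scene" or "top" or "wrist"; returns a dict with "frame" (480x640x3 uint8, blue, green, red), "z_map" (480x640 float32, mm along the optical axis (not along the pixel's ray), 0 where there is no reading), "K" (3x3 intrinsics, pixels), "R" (3x3) and "t" (3): a world point X has camera coordinates R X + t; the wrist camera has in their place "tool_from_camera" (4x4, takes a point from camera to tool coordinates, whose origin is the TCP and whose axes are the flange's). Camera axes: x right, y down, z forward; pixel columns grow to the right and rows downward; lengths in mm; the calibration is good to about 2 mm. The wrist camera is an equidistant fisheye: a pixel r from the principal point sees the ray r / f radians off the axis. A picture is of the moment at which its call begins: read the wrist's pose just before it.
- bot.hand_in(): hands the job in, once; it reports no verdict.
The state is a dict: "time": time; "q": joint angles; "dq": joint speeds; "joint_efforts": joint torques, N m; "eef_pos": TCP position; "tool_rot": TCP orientation; "force": force on the tool from outside, world axes, zero at the start; "ft_torque": the same for the moment, N m; "finger_gap": finger opening in mm.
Only numpy, scipy, OpenCV 4.12 (cv2) and the standard library are available. Lean on these libraries where they do the work, as an engineer would, in place of code of your own. Each camera call takes 0.05 s, during which the arm holds its last target.

## Working session

There is one attempt and no reset: what is moved stays moved. The work goes in short steps, Python scripts to look and compute and a tool call to move; the robot and the scene stay as the last step left them, time stands still between calls to the robot, and variables do not carry over. Pictures are saved under pics/ and viewed, and the job is handed in when it is done.

Besides the shell and the picture viewer there is one more tool, called after ">>>" as a command line: name --argument value ..., lists and objects as JSON in quotes. drive_tool: Moves the arm, as the interface text tells. Its arguments: {"type":"object","properties":{"motion":{"type":"array","items":{"type":"array"}},"squeeze":{"type":"number"}},"required":["motion"]}

```bash
mkdir -p pics; python3 - <<'E'
from workcell import bot
import cv2,numpy as np,pickle
o=bot.get_obs();print(o)
for n in ("scene","top"):
    c=bot.read_camera(n);pickle.dump(c,open(n+"0.pkl","wb"))
    cv2.imwrite(f"pics/{n}0.png",c["frame"]);print(n,c["K"],c["R"],c["t"])
E
```

```text
{'time': 0.0, 'q': array([ 1.27628265e+00,  3.09017704e-01,  1.63520735e+00,  2.45247345e-06,
        1.19969019e+00, -6.97273531e-02]), 'dq': array([-0.00040711,  0.00101536, -0.0012732 ,  0.00063896,  0.00116112,
       -0.0020703 ]), 'joint_efforts': array([ 3.86267211e-04, -4.15250194e+01, -2.76663601e+01,  1.09438413e-04,
        1.02529160e-02, -4.51747866e-06]), 'eef_pos': array([139.10107845, 608.43312982, 213.42930467]), 'tool_rot': array([-0.35230435, -3.12134846,  0.00358684]), 'force': array([0.47571803, 0.92415646, 0.93981791]), 'ft_torque': array([-0.06207984,  0.04673257, -0.00190251]), 'finger_gap': 85.32621618841307}
scene [[588.29146047   0.         323.25069627]
 [  0.         588.29146047 248.07233045]
 [  0.           0.           1.        ]] [[-0.85192478  0.52348288 -0.01377818]
 [ 0.38302612  0.60496974 -0.69807063]
 [-0.35709264 -0.59998107 -0.71589633]] [ 470.97917042 -217.57254749 1175.39891394]
top [[621.82191467   0.         327.30744876]
 [  0.         621.82191467 242.05520107]
 [  0.           0.           1.        ]] [[-0.01088326 -0.9997432  -0.01987683]
 [-0.98619716  0.01401594 -0.16498097]
 [ 0.16521719  0.01780695 -0.98609644]] [ 51.4152503  568.62893498 927.6193257 ]
```

View pics/scene0.png

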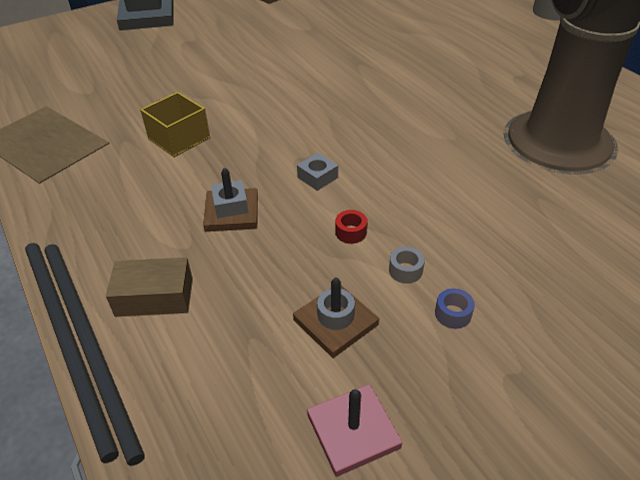

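View pics/top0.png

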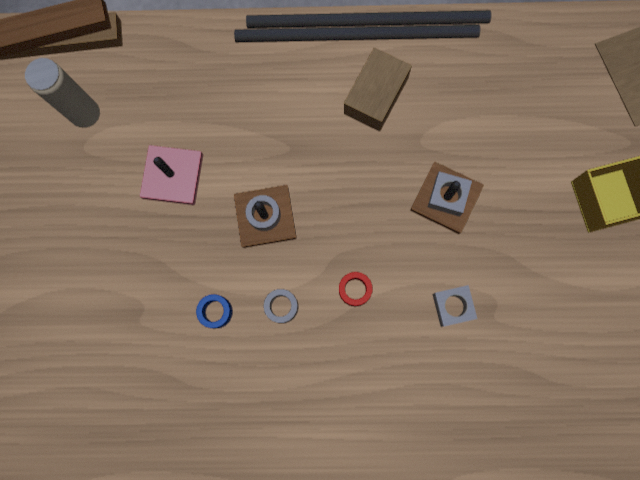

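Scene as seen:
- **Loose ring candidates:** grey at top (281,306) / scene (406,264), red at top (355,289), blue at top (214,311), and the loose square spacer at top (456,306).
- **Post candidates:** brown foot with round collar at top (264,213) / scene (336,310), brown foot with square spacer at top (447,195), and the pink foot at top (170,172).

I choose the grey ring and the brown post with the round collar. Next I measure both and check them in a close crop.

```bash
cat >h.py <<'E'
import numpy as np,cv2
def ray(c,uv,z):
    K,R,t=c["K"],c["R"],c["t"]
    d=R.T@np.linalg.inv(K)@np.array([uv[0],uv[1],1.]); o=-R.T@t
    return o+d*(z-o[2])/d[2]
def proj(c,X):
    p=c["K"]@(c["R"]@np.asarray(X,float)+c["t"]); return p[:2]/p[2]
def cloud(c):
    v,u=np.mgrid[0:480,0:640]; z=c["z_map"]
    P=np.stack([(u-c["K"][0,2])*z/c["K"][0,0],(v-c["K"][1,2])*z/c["K"][1,1],z],-1)
    return (P-c["t"])@c["R"]
def circ(p):
    A=np.c_[2*p,np.ones(len(p))];s=np.linalg.lstsq(A,(p**2).sum(1),rcond=None)[0]
    return s[:2],np.sqrt(s[2]+s[:2]@s[:2])
E
python3 - <<'E'
from h import *
import pickle
guess={}
T=pickle.load(open("top0.pkl","rb"));S=pickle.load(open("scene0.pkl","rb"))
crops=[]
for n,c,ul,us in(("top",T,(281,306),(262,212)),("scene",S,(406,264),(336,308))):
    hsv=cv2.cvtColor(c["frame"],cv2.COLOR_BGR2HSV)
    for nm,uv,z in(("loose",ul,30),("stored",us,48)):
        g=ray(c,uv,z)
        W=np.zeros((480,640),np.uint8);cv2.circle(W,uv,38 if n=="scene" else 32,1,-1)
        m=((hsv[...,1]<60)&(hsv[...,2]>60)&(W>0)).astype(np.uint8)
        Pc=cloud(c);zz=Pc[...,2]
        mt=(m>0)&(abs(zz-z)<6)&(c["z_map"]>0)
        vs,us_=np.nonzero(mt)
        w=np.array([ray(c,(u,v),z)[:2] for u,v in zip(us_,vs)])
        # rim
        hull=cv2.convexHull(w.astype(np.float32)).reshape(-1,2)
        (e,r)=cv2.minEnclosingCircle(w.astype(np.float32)); cc,rr=circ(hull)
        print(n,nm,len(w),"medz",np.median(zz[mt]),"minenc",np.round(e,1),round(r,1),"hullfit",cc.round(1),round(rr,1))
    print("nearest bench z",np.median(zz[330:350,300:320]))
def cr(c,u,v,s=50):return cv2.resize(c["frame"][v-s:v+s,u-s:u+s],(400,300 if 0 else 400),interpolation=cv2.INTER_CUBIC)
cv2.imwrite("pics/crop0.png",np.hstack([cr(S,406,264),cr(S,336,310)]))
# post tip: dark pixels above z 70
for n,c in(("top",T),("scene",S)):
    P=cloud(c);m=(P[...,2]>60)&(P[...,2]<110)&(c["frame"].max(2)<70)&(c["z_map"]>0)
    k,l,st,ce=cv2.connectedComponentsWithStats(m.astype(np.uint8))
    for i in range(1,k):
        if st[i,4]>15:
            q=P[l==i]; print(n,st[i],ce[i].round(),"med",np.median(q,0).round(1),"maxz",q[:,2].max().round(1), "zdist",np.percentile(q[:,2],[5,50,95]).round())
E
```

```text
top loose 551 medz 30.463588042797493 minenc [471.5 119.8] 26.8 hullfit [471.7 119.7] 26.4
top stored 513 medz 48.317792778926204 minenc [619.4 147.2] 26.9 hullfit [619.6 147.3] 26.4
nearest bench z 0.5197229145872877
scene loose 543 medz 29.605586960577217 minenc [476.4 123.9] 29.6 hullfit [476.3 123.5] 28.1
scene stored 511 medz 48.158634396350116 minenc [625.2 149.7] 29.3 hullfit [623.8 150.3] 27.6
nearest bench z 1.2693800206442611
top [ 51  82  37  35 550] [ 73. 103.] med [788.  439.1  86.4] maxz 109.8 zdist [ 63.  86. 107.]
top [154 157  14  14 122] [160. 164.] med [689.5 300.7  89.6] maxz 100.6 zdist [63. 90. 99.]
top [608 159  32   9  40] [625. 163.] med [ 684.7 -422.7   64.4] maxz 71.1 zdist [60. 64. 70.]
top [585 172  17  45  90] [593. 194.] med [ 636.5 -368.5   63.5] maxz 68.3 zdist [61. 63. 67.]
top [448 181  12  15 113] [454. 188.] med [ 643.5 -149.6   90.1] maxz 102.3 zdist [63. 90. 99.]
top [254 202  12  13 103] [260. 208.] med [616.7 145.7  91.4] maxz 100.8 zdist [63. 91. 99.]
top [600 218   7   8  19] [603. 222.] med [ 591.7 -379.4   64. ] maxz 67.9 zdist [61. 64. 68.]
scene [124   0  18   3  29] [131.   0.] med [ 542.3 -964.1   62.9] maxz 66.7 zdist [60. 63. 65.]
scene [632  27   8  20  85] [637.  38.] med [-339.1 -115.2   71.6] maxz 96.6 zdist [61. 72. 92.]
scene [ 533   88   77   48 1829] [568. 117.] med [52.8 38.4 85.2] maxz 110.0 zdist [ 62.  85. 107.]
scene [172  94  29  16  46] [187. 101.] med [ 604.7 -432.3   66.8] maxz 71.1 zdist [61. 67. 70.]
scene [141 111  29  18  44] [153. 120.] med [ 686.3 -401.5   67.1] maxz 70.9 zdist [63. 67. 71.]
scene [221 168  11  23 160] [226. 180.] med [ 650.6 -146.3   80.6] maxz 100.8 zdist [62. 81. 98.]
scene [331 278  10  24 206] [336. 290.] med [625.7 152.1  81.9] maxz 100.1 zdist [62. 82. 98.]
scene [349 390  12  24 238] [354. 401.] med [698.7 307.8  85.4] maxz 101.0 zdist [62. 85. 98.]
```

View pics/crop0.png

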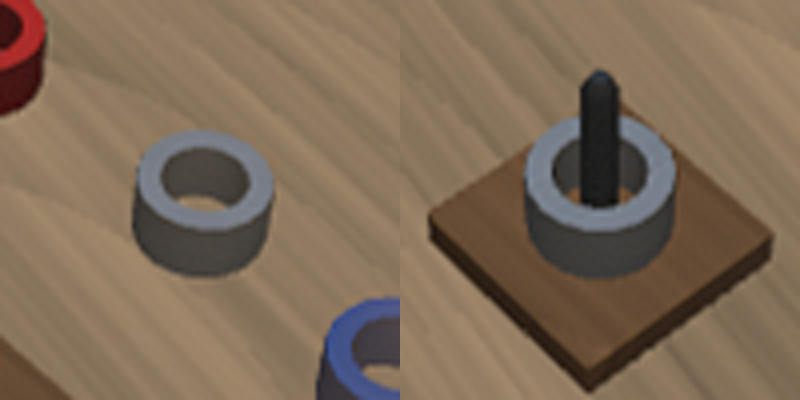

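The crop confirms both choices: the left half shows the loose grey round collar, the right half the round collar on the brown-foot post. Estimates are loose ≈ (473.5, 121.5) and post ≈ (621.5, 148.5). The jaws will lie roughly along x, clear of the red and blue rings.

```bash
cat >go.py <<'E'
import sys,numpy as np
from scipy.spatial.transform import Rotation as Ro
from workcell import bot
x,y,z,a=map(float,sys.argv[1:5])
o=bot.get_obs();R=Ro.from_rotvec(o["tool_rot"]).as_matrix()
yy=np.array([np.cos(a),np.sin(a),0]);zz=np.array([0,0,-1.]);G=np.c_[np.cross(yy,zz),yy,zz]
print("t",o["time"],"pos",o["eef_pos"].round(1),"q",o["q"].round(2),"F",o["force"].round(1),"gap",round(o["finger_gap"],1))
print("shift",(R.T@(np.array([x,y,z])-o["eef_pos"])).round(1),"turn",Ro.from_matrix(R.T@G).as_rotvec().round(3))
E
python3 go.py 473.5 121.5 180 0.25
```

```text
t 0.1 pos [139.1 608.5 213.6] q [ 1.28  0.31  1.64 -0.    1.2  -0.07] F [0.4 0.8 0.5] gap 85.0
shift [-434.5 -400.1   34.3] turn [-2.000e-03  1.000e-03  1.096e+00]
```

>>> drive_tool --motion '[[85,[-28,-26,2],[0,0,0.07]],[85,[-56,-52,4],[0,0,0.14]],[85,[-84,-78,6],[0,0,0.21]],[85,[-112,-104,8],[0,0,0.28]],[85,[-140,-130,10],[0,0,0.35]]]'

```text
time: 0.52
eef_pos: [246.9, 448.7, 203.1]
tool_rot: [-0.894, -3.011, 0.005]
force: [0.2, 0.2, 0.3]
finger_gap: 84.7
```

```bash
python3 go.py 473.5 121.5 180 0.25
```

```text
t 0.5167 pos [246.9 448.7 203.1] q [ 0.98  0.1   1.9  -0.    1.14 -0.01] F [0.2 0.2 0.3] gap 84.7
shift [-368.4 -150.4   23.8] turn [-0.003  0.002  0.743]
```

>>> drive_tool --motion '[[85,[-37,-15,3],[0,0,0.08]],[85,[-74,-30,5],[0,0,0.16]],[85,[-111,-45,8],[0,0,0.24]],[85,[-148,-60,10],[0,0,0.32]],[85,[-185,-75,12],[0,0,0.4]]]'

```text
time: 0.93
eef_pos: [361.3, 282.9, 191.1]
tool_rot: [1.48, 2.771, -0.005]
force: [1.4, 1.6, 0.3]
finger_gap: 85.0
```

```bash
python3 go.py 473.5 121.5 180 0.25
```

```text
t 0.9333 pos [361.3 282.9 191.1] q [ 0.57  0.01  2.03 -0.    1.1  -0.02] F [1.4 1.6 0.3] gap 85.0
shift [-196.5    3.5   11.5] turn [-0.003  0.002  0.34 ]
```

>>> drive_tool --motion '[[85,[-39,1,3],[0,0,0.08]],[85,[-78,2,5],[0,0,0.16]],[85,[-118,3,8],[0,0,0.24]],[85,[-157,3,10],[0,0,0.32]],[85,[-196,3,12],[0,0,0.34]]]'

```text
time: 1.35
eef_pos: [473.1, 119.7, 179.1]
tool_rot: [1.931, 2.477, -0.006]
force: [0.9, 0.3, -0.4]
finger_gap: 85.0
```

>>> drive_tool --motion '[[85,[0,0,0],[0,0,0]],[85,[0,0,0],[0,0,0]]]'

```text
time: 1.52
eef_pos: [473.6, 117.8, 178.5]
tool_rot: [-1.937, -2.473, 0.007]
force: [-1.2, -0.7, 0.5]
finger_gap: 84.9
```

```bash
python3 go.py 473.5 121.5 180 0.25; python3 - <<'E'
from workcell import bot
import cv2,pickle,numpy as np
o=bot.get_obs();c=bot.read_camera("wrist");c["obs"]=o
pickle.dump(c,open("w1.pkl","wb"));cv2.imwrite("pics/w1.png",c["frame"]);print(c["K"],c["tool_from_camera"].round(3))
E
```

```text
t 1.5167 pos [473.6 117.8 178.5] q [ 0.16  0.09  1.98 -0.    1.08 -0.08] F [-1.2 -0.7  0.5] gap 84.9
shift [ 3.6  0.8 -1.5] turn [-0.004  0.002 -0.008]
[[371.64829954   0.         322.33969307]
 [  0.         371.64829954 244.35115496]
 [  0.           0.           1.        ]] [[ 0.00000e+00 -9.49000e-01 -3.16000e-01  8.08110e+01]
 [ 1.00000e+00  0.00000e+00  1.00000e-03 -1.74100e+00]
 [-1.00000e-03 -3.16000e-01  9.49000e-01 -1.59919e+02]
 [ 0.00000e+00  0.00000e+00  0.00000e+00  1.00000e+00]]
```

View pics/w1.png

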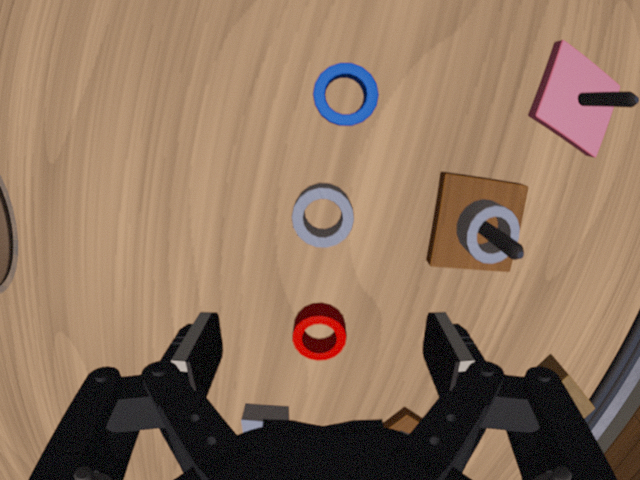

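The wrist view shows the grey collar at about (322,216), blue at (346,95), red at (319,332), and the stored collar with its post at about (490,232). I'll turn these into world positions.

```bash
cat >>h.py <<'E'
from scipy.spatial.transform import Rotation as Ro
def wray(c,uv,z):
    K=c["K"];d=np.array([uv[0]-K[0,2],uv[1]-K[1,2]]);r=np.linalg.norm(d);th=r/K[0,0]
    v=np.r_[np.sin(th)*d/max(r,1e-9),np.cos(th)]
    T=c["tool_from_camera"];R=Ro.from_rotvec(c["obs"]["tool_rot"]).as_matrix()
    o=R@T[:3,3]+c["obs"]["eef_pos"];v=R@T[:3,:3]@v
    return o+v*(z-o[2])/v[2]
def wproj(c,X):
    R=Ro.from_rotvec(c["obs"]["tool_rot"]).as_matrix();T=c["tool_from_camera"]
    p=T[:3,:3].T@(R.T@(np.asarray(X,float)-c["obs"]["eef_pos"])-T[:3,3])
    th=np.arctan2(np.hypot(*p[:2]),p[2]);return c["K"][:2,2]+c["K"][0,0]*th*p[:2]/np.hypot(*p[:2])
E
cat >wm.py <<'E'
from h import *
import pickle,sys
c=pickle.load(open(sys.argv[1],"rb"))
print("px",wproj(c,(473.5,121.5,30)).round(),wproj(c,(621.5,148.5,48)).round(),wproj(c,(621.5,148.5,98)).round())
f=c["frame"].astype(int);hsv=cv2.cvtColor(c["frame"],cv2.COLOR_BGR2HSV)
m=((f[...,0]>=f[...,2])&(hsv[...,1]<75)&(hsv[...,2]>105)).astype(np.uint8)
k,l,st,ce=cv2.connectedComponentsWithStats(m)
for i in range(1,k):
    if st[i,4]>300:
        v,u=np.nonzero(l==i)
        for z in(30,48,78):
            w=np.array([wray(c,p,z)[:2] for p in zip(u,v)],np.float32)
            e,r=cv2.minEnclosingCircle(w);h=cv2.convexHull(w).reshape(-1,2);cc,rr=circ(h)
            print(st[i],z,np.round(e,1),round(r,1),cc.round(1),rr.round(1))
E
python3 wm.py w1.pkl
```

```text
px [326. 216.] [496. 233.] [523. 252.]
[ 292  188   61   59 1657] 30 [471.1 119.2] 26.5 [471.2 119.2] 26.3
[ 292  188   61   59 1657] 48 [470.  123.7] 25.0 [470.1 123.7] 24.7
[ 292  188   61   59 1657] 78 [468.2 131.2] 22.4 [468.4 131.2] 22.2
[ 467  205   52   58 1256] 30 [629.3 143.4] 28.2 [629.6 143.4] 27.8
[ 467  205   52   58 1256] 48 [619.1 146.5] 26.6 [619.3 146.5] 26.2
[ 467  205   52   58 1256] 78 [601.9 151.7] 23.8 [602.1 151.6] 23.5
[592 357  48  83 918] 30 [974.6 -40.8] 82.5 [959.1 -43.7] 66.3
[592 357  48  83 918] 48 [944.2 -27. ] 77.7 [929.6 -29.7] 62.4
[592 357  48  83 918] 78 [893.4  -3.9] 69.7 [880.3  -6.3] 56.0
```

```bash
python3 go.py 471.5 119.8 22 0.24
```

```text
t 1.5667 pos [472.7 119.  178.5] q [ 0.16  0.09  1.98 -0.    1.08 -0.08] F [-0.4  1.  -0.2] gap 85.0
shift [  1.3  -0.4 156.5] turn [-0.004  0.002  0.004]
```

>>> drive_tool --motion '[[85,[1,0,35],[0,0,0]],[85,[1,0,70],[0,0,0]],[85,[1,0,100],[0,0,0]],[85,[1,0,115],[0,0,0]],[85,[1,0,115],[0,0,0]]]'

```text
time: 1.98
eef_pos: [466.7, 120.5, 59.4]
tool_rot: [-1.926, -2.471, 0.018]
force: [-0.9, -0.7, 0.6]
finger_gap: 85.2
```

```bash
python3 - <<'E'
from workcell import bot
import cv2,pickle
o=bot.get_obs();c=bot.read_camera("wrist");c["obs"]=o
pickle.dump(c,open("w2.pkl","wb"));cv2.imwrite("pics/w2.png",c["frame"])
E
python3 wm.py w2.pkl;python3 go.py 471.5 119.8 22 0.24
```

```text
px [338. 276.] [580. 298.] [628. 339.]
[ 287  235   94   86 3671] 30 [471.6 118.5] 26.6 [471.7 118.6] 26.3
[ 287  235   94   86 3671] 48 [469.3 126.1] 24.1 [469.4 126.3] 23.8
[ 287  235   94   86 3671] 78 [465.5 138.9] 19.9 [465.6 139. ] 19.7
[ 542  262   66   77 1986] 30 [638.3 140.2] 29.4 [638.4 140.2] 29.1
[ 542  262   66   77 1986] 48 [620.2 145.8] 26.6 [620.2 145.8] 26.4
[ 542  262   66   77 1986] 78 [589.9 155.2] 22.0 [589.9 155.2] 21.7
t 2.0333 pos [468.9 120.7  61.5] q [ 0.16  0.26  2.06 -0.    0.83 -0.08] F [ 0.4 -0.4  0.1] gap 84.6
shift [-1.5  2.7 39.5] turn [-0.01   0.001  0.007]
```

View pics/w2.png

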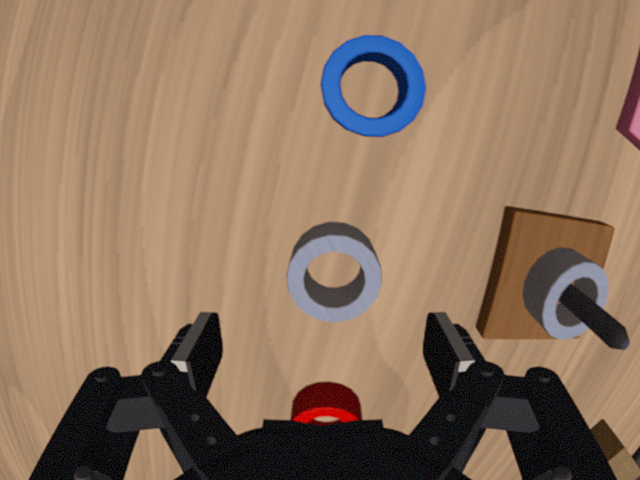

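The grey collar lies between the fingers, centred near (335,272), so I go down.

>>> drive_tool --motion '[[85,[-1,2.5,20],[0,0,0]],[85,[-1,2.5,34],[0,0,0]],[85,[-1,2.5,40],[0,0,0]],[85,[-1,2.5,40],[0,0,0]]]'

```text
time: 2.37
eef_pos: [470.7, 120.9, 21.6]
tool_rot: [-1.926, -2.474, 0.014]
force: [-0.0, 0.1, -0.0]
finger_gap: 85.0
```

```bash
python3 go.py 471.5 119.3 22 0.24
```

```text
t 2.3667 pos [470.7 120.9  21.6] q [ 0.16  0.34  2.06 -0.    0.75 -0.08] F [-0.   0.1 -0. ] gap 85.0
shift [-1.8  0.4 -0.4] turn [-0.011  0.001  0.008]
```

>>> drive_tool --motion '[[85,[-1,0.5,0],[-0.01,0,0]],[48,[-1,0.5,0],[-0.01,0,0]],[48,[-1,0.5,0],[-0.01,0,0]],[48,[-1,0.5,0],[-0.01,0,0]],[48,[-1,0.5,0],[-0.01,0,0]]]' --squeeze 50

```text
time: 2.78
eef_pos: [472.1, 120.1, 22.3]
tool_rot: [1.929, 2.478, 0.0]
force: [0.1, 0.6, 1.2]
finger_gap: 48.2
```

>>> drive_tool --motion '[[48,[0,0,0],[0,0,0]],[48,[0,0,0],[0,0,0]],[48,[0,0,0],[0,0,0]],[48,[0,0,0],[0,0,0]]]'

```text
time: 3.12
eef_pos: [472.1, 120.1, 22.3]
tool_rot: [1.929, 2.478, 0.0]
force: [0.5, -0.6, -0.2]
finger_gap: 48.0
```

The gap went to 48, below 54, so the collar is not properly held. I'll look.

```bash
python3 - <<'E'
from workcell import bot
import cv2,pickle,numpy as np
o=bot.get_obs();c=bot.read_camera("wrist");c["obs"]=o
pickle.dump(c,open("w3.pkl","wb"));s=bot.read_camera("scene");pickle.dump(s,open("s3.pkl","wb"))
print(o["finger_gap"],o["eef_pos"])
cv2.imwrite("pics/w3.png",np.hstack([c["frame"][180:480,120:520],cv2.resize(s["frame"][190:340,310:510],(400,300))]))
E
```

```text
48.02826586855389 [472.06846748 120.11751877  22.34486953]
```

View pics/w3.png

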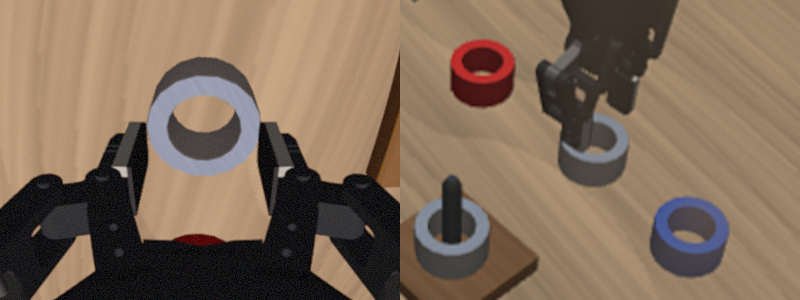

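```bash
python3 wm.py w3.pkl; python3 - <<'E'
from h import *
import pickle
c=pickle.load(open("w3.pkl","rb"))
R=Ro.from_rotvec(c["obs"]["tool_rot"]).as_matrix()
for dz in(-5,14):
  for dx in(-11,0,11): print(dx,dz,wproj(c,c["obs"]["eef_pos"]+R@[dx,24,dz]).round(),wproj(c,c["obs"]["eef_pos"]+R@[dx,-24,dz]).round())
E
```

```text
px [330. 304.] [607. 324.] [665. 375.]
[ 267  256  113   99 5046] 30 [471.4 118.7] 26.5 [471.3 118.6] 26.3
[ 267  256  113   99 5046] 48 [468.9 128.1] 23.4 [468.9 128. ] 23.2
[ 267  256  113   99 5046] 78 [464.8 143.7] 18.2 [464.7 143.7] 18.0
[ 565  283   72   86 2221] 30 [642.4 138.8] 30.2 [642.4 138.9] 29.8
[ 565  283   72   86 2221] 48 [619.7 145.8] 26.6 [619.7 145.9] 26.3
[ 565  283   72   86 2221] 78 [581.8 157.5] 20.7 [581.9 157.6] 20.4
-11 -5 [375. 323.] [276. 323.]
0 -5 [377. 303.] [275. 303.]
11 -5 [378. 282.] [274. 282.]
-11 14 [371. 305.] [280. 305.]
0 14 [372. 286.] [279. 286.]
11 14 [373. 267.] [278. 267.]
```

```bash
python3 - <<'E'
import cv2,pickle,numpy as np
c=pickle.load(open("w3.pkl","rb"))
cv2.imwrite("pics/w3b.png",cv2.resize(c["frame"][220:420,200:440],(720,600),interpolation=cv2.INTER_CUBIC))
E
```

```text
(no output)
```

View pics/w3b.png

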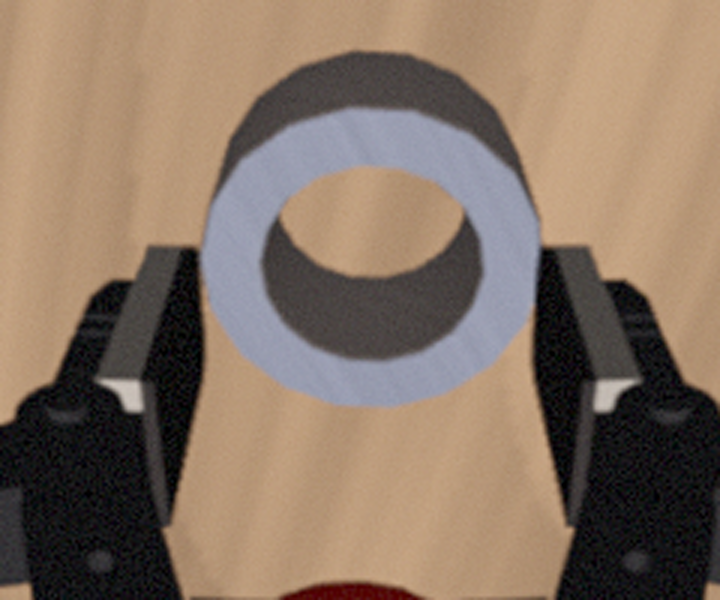

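```bash
python3 - <<'E'
from h import *
import pickle
for n in("w2","w3"):
    c=pickle.load(open(n+".pkl","rb"));K=c["K"];T=c["tool_from_camera"]
    v,u=np.mgrid[0:480,0:640];dx=u-K[0,2];dy=v-K[1,2];r=np.hypot(dx,dy)+1e-9;th=r/K[0,0]
    z=c["z_map"];s=z*np.tan(th)/r
    P=np.stack([dx*s,dy*s,z],-1)@T[:3,:3].T+T[:3,3]
    # finger region
    m=(z>0)&(z<205)&(P[...,2]>-40)&(P[...,2]<30)&(abs(P[...,1])>20)&(abs(P[...,1])<60)&(P[...,0]<25)&(c["frame"].max(2)<90)
    for sg in(-1,1):
        q=P[m&(np.sign(P[...,1])==sg)]
        print(n,sg,len(q),"x pct",np.percentile(q[:,0],[1,10,50,90,99]).round(1),"zmax",np.percentile(q[:,2],[50,90,99]).round(1))
        t=q[q[:,2]>np.percentile(q[:,2],80)];print("   tip region x",np.percentile(t[:,0],[2,50,98]).round(1),"y",np.percentile(t[:,1],[2,50,98]).round(1))
    print("pts",[(a,P[a[1],a[0]].round(1).tolist()) for a in((212,318),(212,340),(438,318),(258,305),(262,330),(385,305),(381,330),(150,400))])
S0=pickle.load(open("scene0.pkl","rb"));S3=pickle.load(open("s3.pkl","rb"))
P=cloud(S3);m=(S3["z_map"]>0)&(P[...,2]>12)&(P[...,2]<60)&(S3["frame"].max(2)<75)
m[:,:370]=0;m[:,460:]=0;m[:200]=0
for lo,hi in((12,25),(25,35),(35,50)):
    q=P[m&(P[...,2]>lo)&(P[...,2]<hi)];
    q=q[(q[:,1]>40)&(q[:,1]<190)]
    if len(q):print(lo,len(q),np.percentile(q,[5,50,95],axis=0).round(0).tolist())
cv2.imwrite("pics/s3c.png",cv2.resize(S3["frame"][180:320,330:500],(729,600),interpolation=cv2.INTER_CUBIC))
E
```

```text
w2 -1 409 x pct [-9.9 -6.6  4.3 10.6 11. ] zmax [-36.6 -33.  -31.1]
   tip region x [-8.7  2.3  9.1] y [-44.6 -44.2 -43.7]
w2 1 417 x pct [-10.3  -6.9   4.9  10.6  11.3] zmax [-36.4 -32.6  29.2]
   tip region x [-9.2  0.4 15.9] y [22.  40.9 41.3]
pts [((212, 318), [10.0, -44.5, -37.8]), ((212, 340), [2.7, -44.3, -42.4]), ((438, 318), [10.0, 43.4, -38.0]), ((258, 305), [-34.9, -44.6, 58.8]), ((262, 330), [-55.1, -43.4, 59.7]), ((385, 305), [-34.4, 40.2, 58.0]), ((381, 330), [-53.9, 38.9, 57.9]), ((150, 400), [4.4, -54.4, -81.4])]
w3 -1 916 x pct [-10.5  -4.6   7.1  11.4  17.3] zmax [-31.9  -4.5  14.1]
   tip region x [-12.4  11.4  17.6] y [-31.9 -24.3 -20.1]
w3 1 834 x pct [-8.9 -4.5  7.1 10.9 15. ] zmax [-32.7 -24.7   7. ]
   tip region x [-7.7 10.  15.4] y [20.1 22.5 28.1]
pts [((212, 318), [-24.6, -65.3, 21.7]), ((212, 340), [-39.1, -67.0, 20.4]), ((438, 318), [-24.6, 65.5, 21.5]), ((258, 305), [9.8, -28.0, -25.7]), ((262, 330), [3.9, -25.3, -35.7]), ((385, 305), [10.5, 23.9, -26.9]), ((381, 330), [0.8, 22.4, -30.6]), ((150, 400), [11.3, -49.7, -88.5])]
12 119 [[457.0, 111.0, 13.0], [499.0, 124.0, 18.0], [586.0, 188.0, 25.0]]
25 46 [[458.0, 108.0, 26.0], [494.0, 128.0, 28.0], [502.0, 147.0, 30.0]]
35 39 [[447.0, 108.0, 44.0], [450.0, 119.0, 47.0], [501.0, 138.0, 50.0]]
```

View pics/s3c.png

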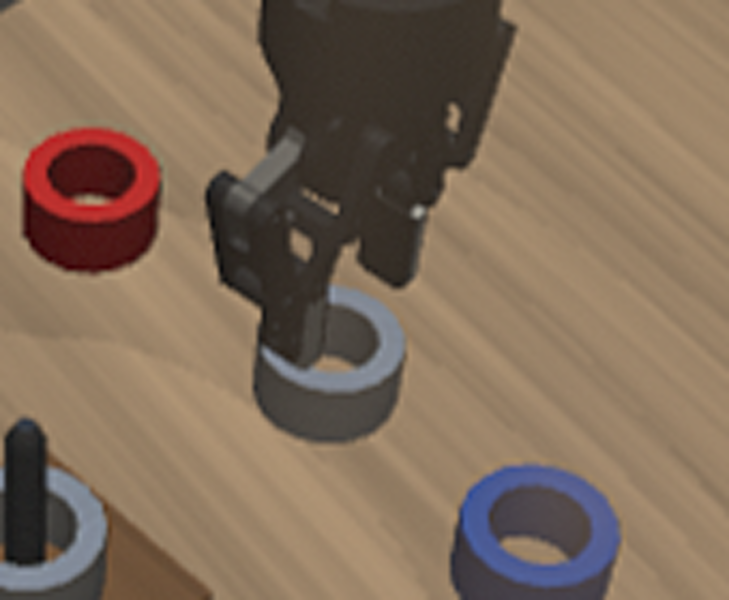

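```bash
python3 - <<'E'
from h import *
import pickle
c=pickle.load(open("s3.pkl","rb"));P=cloud(c)
for u,v in[(395,250),(395,255),(398,258),(400,262),(402,260),(405,255),(418,243),(424,244),(390,240),(384,235),(400,270)]:
    print((u,v),P[v,u].round(0),c["frame"][v,u])
w=pickle.load(open("w3.pkl","rb"));R=Ro.from_rotvec(w["obs"]["tool_rot"]).as_matrix()
for y in(24,-24):
  for dz in(-30,-10,10):print(y,dz,proj(c,w["obs"]["eef_pos"]+R@[0,y,dz]).round())
print(w["obs"])
E
```

```text
(395, 250) [522. 146.  97.] [40 47 53]
(395, 255) [509. 132.  67.] [37 44 52]
(398, 258) [508. 138.  66.] [44 50 56]
(400, 262) [501. 135.  51.] [55 61 67]
(402, 260) [501. 140.  59.] [66 72 76]
(405, 255) [494. 137.  64.] [48 54 60]
(418, 243) [449. 114.  44.] [35 42 48]
(424, 244) [448. 126.  52.] [36 42 48]
(390, 240) [532. 145. 122.] [33 39 45]
(384, 235) [532. 131. 120.] [49 52 56]
(400, 270) [499. 135.  31.] [71 78 84]
24 -30 [399. 256.]
24 -10 [398. 265.]
24 10 [397. 274.]
-24 -30 [419. 240.]
-24 -10 [418. 249.]
-24 10 [416. 257.]
{'time': 3.1167, 'q': array([ 1.60361935e-01,  3.32334580e-01,  2.06989931e+00, -1.34095501e-03,
        7.38507458e-01, -8.62262373e-02]), 'dq': array([ 0.00120104,  0.00058782,  0.00037437,  0.00030183, -0.00098392,
        0.00019793]), 'joint_efforts': array([-2.08269470e-03, -3.39521921e+01, -1.90619302e+01, -2.57101216e-03,
       -6.15550205e-03,  6.25216785e-06]), 'eef_pos': array([472.06846748, 120.11751877,  22.34486953]), 'tool_rot': array([1.92939035e+00, 2.47775319e+00, 1.46895787e-05]), 'force': array([ 0.53525732, -0.59615285, -0.21501734]), 'ft_torque': array([-0.03280378, -0.03603209, -0.02688416]), 'finger_gap': 48.02826586855389}
```

Wrist depth, the wrist pixel geometry and the scene depth all put the fingertips at about z 48, some 26 mm behind the reported TCP. They were expected about 14 mm ahead of it. The fingers therefore closed in the air above the collar and touched nothing. I'll reopen, then go down 42 mm more by the measured tip offset.

>>> drive_tool --motion '[[85,[0,0,0],[0,0,0]],[85,[0,0,0],[0,0,0]],[85,[0,0,0],[0,0,0]],[85,[0,0,0],[0,0,0]],[85,[0,0,0],[0,0,0]]]'

```text
time: 3.63
eef_pos: [472.0, 120.1, 22.2]
tool_rot: [1.929, 2.478, -0.0]
force: [-0.1, 0.2, 1.0]
finger_gap: 85.2
```

>>> drive_tool --motion '[[85,[-1,0,8],[0,0,0]],[85,[-1,0,16],[0,0,0]],[85,[-1,0,24],[0,0,0]],[85,[-1,0,28],[0,0,0]],[85,[-1,0,28],[0,0,0]]]'

```text
time: 4.05
eef_pos: [470.6, 118.9, -7.5]
tool_rot: [-1.929, -2.478, 0.004]
force: [0.1, -0.2, 0.4]
finger_gap: 85.0
```

```bash
cat >tip.py <<'E'
from workcell import bot
from h import *
import pickle,sys
o=bot.get_obs();c=bot.read_camera("wrist");c["obs"]=o;n=sys.argv[1]
pickle.dump(c,open(n+".pkl","wb"));cv2.imwrite(f"pics/{n}.png",c["frame"])
K=c["K"];T=c["tool_from_camera"]
v,u=np.mgrid[0:480,0:640];dx=u-K[0,2];dy=v-K[1,2];r=np.hypot(dx,dy)+1e-9;th=r/K[0,0]
z=c["z_map"];s=z*np.tan(th)/r
P=np.stack([dx*s,dy*s,z],-1)@T[:3,:3].T+T[:3,3]
R=Ro.from_rotvec(o["tool_rot"]).as_matrix()
for sg in(-1,1):
    m=(z>0)&(np.sign(P[...,1])==sg)&(abs(P[...,1])>20)&(abs(P[...,1])<50)&(abs(P[...,0])<12)&(P[...,2]<-10)&(c["frame"].max(2)<90)
    q=P[m];print("tip dz max",np.percentile(q[:,2],[90,99]).round(1),"x",np.percentile(q[:,0],[2,98]).round(1),"y",np.percentile(q[:,1],[5,95]).round(1))
print("pos",o["eef_pos"].round(1),"F",o["force"].round(1),"gap",o["finger_gap"].round(1))
E
python3 tip.py w4; python3 wm.py w4.pkl|head -2
```

```text
tip dz max [-39.9 -32.2] x [-9.3 11.9] y [-49.2 -31.5]
tip dz max [-40.3 -32.8] x [-9.5 11.9] y [31.  47.6]
px [335. 338.] [643. 351.] [708. 412.]
[ 261  282  134  112 6669] 30 [471.5 118.5] 26.6 [471.5 118.5] 26.4Traceback (most recent call last):
  File "tip.py", line 14, in <module>
    print("pos",o["eef_pos"].round(1),"F",o["force"].round(1),"gap",o["finger_gap"].round(1))
                                                                    ^^^^^^^^^^^^^^^^^^^^^
AttributeError: 'float' object has no attribute 'round'
```

View pics/w4.png

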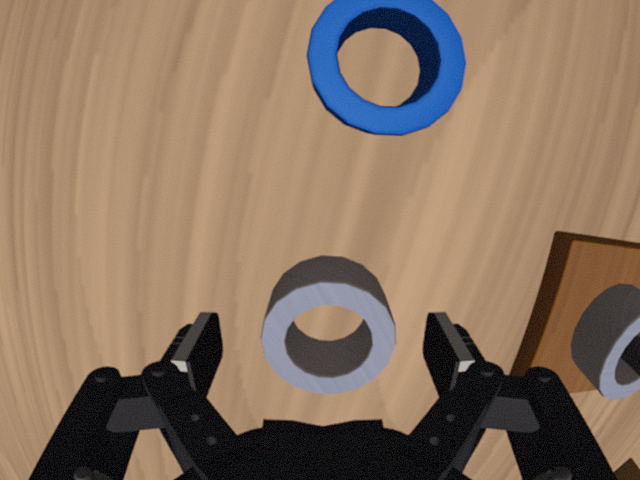

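The fingertips are level with the collar's top and the collar is centred between the jaws at about (329,338). I go down another 12 mm and close.

>>> drive_tool --motion '[[85,[0,1,8],[0,0,0]],[85,[0,1,12],[0,0,0]],[85,[0,1,12],[0,0,0]],[48,[0,1,12],[0,0,0]],[48,[0,1,12],[0,0,0]]]' --squeeze 50

```text
time: 4.52
eef_pos: [472.2, 119.2, -18.9]
tool_rot: [-1.93, -2.478, 0.003]
force: [-0.3, -0.7, 0.3]
finger_gap: 63.3
```

>>> drive_tool --motion '[[48,[0,0,0],[0,0,0]],[48,[0,0,0],[0,0,0]],[48,[0,0,0],[0,0,0]],[48,[0,0,0],[0,0,0]]]'

```text
time: 4.85
eef_pos: [472.9, 119.3, -18.3]
tool_rot: [1.93, 2.479, -0.001]
force: [-1.2, -0.3, 4.7]
finger_gap: 52.8
```

```bash
sed -i 's/o\["finger_gap"\].round(1)/o["finger_gap"]/' tip.py; python3 tip.py w5; python3 wm.py w5.pkl|head -2
```

```text
tip dz max [-40.5 -27.2] x [-9.5 11.9] y [-49.4 -27.7]
tip dz max [-46.3 -28.3] x [-10.4  11.9] y [24.7 49.6]
pos [472.9 119.3 -18.3] F [-1.2 -0.3  4.7] gap 52.82412204438922
px [330. 353.] [653. 363.] [720. 428.]
[ 251  295  143  115 7423] 30 [471.3 118.6] 26.6 [471.3 118.5] 26.4
```

View pics/w5.png

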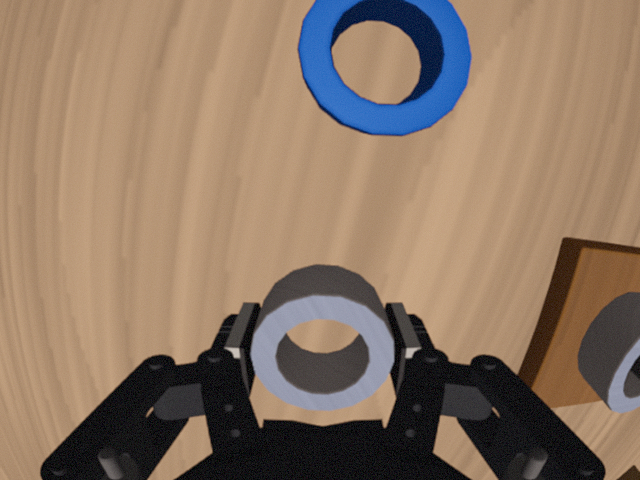

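The collar is gripped with a gap of 52.8, at pixel (322,352) between the pads. I lift it.

>>> drive_tool --motion '[[48,[0,0,-10],[0,0,0]],[48,[0,0,-35],[0,0,0]],[48,[0,0,-65],[0,0,0]],[48,[0,0,-100],[0,0,0]],[48,[0,0,-135],[0,0,0]]]'

```text
time: 5.32
eef_pos: [471.0, 119.1, 117.1]
tool_rot: [-1.929, -2.477, 0.005]
force: [0.8, 0.8, -1.9]
finger_gap: 52.7
```

>>> drive_tool --motion '[[48,[0,0,0],[0,0,0]],[48,[0,0,0],[0,0,0]]]'

```text
time: 5.48
eef_pos: [472.5, 119.4, 119.3]
tool_rot: [1.93, 2.478, 0.0]
force: [-0.4, 0.5, -3.4]
finger_gap: 52.8
```

```bash
python3 tip.py w6; python3 - <<'E'
from workcell import bot
import pickle,cv2
s=bot.read_camera("scene");pickle.dump(s,open("s6.pkl","wb"));cv2.imwrite("pics/s6.png",s["frame"][100:400,200:600])
E
python3 - <<'E'
import cv2,numpy as np
cv2.imwrite("pics/m6.png",np.hstack([cv2.resize(cv2.imread("pics/w6.png"),(400,300)),cv2.imread("pics/s6.png")]))
E
```

```text
tip dz max [-40.5 -27.4] x [-9.3 11.9] y [-49.4 -27.7]
tip dz max [-45.9 -28.4] x [-10.3  11.9] y [24.7 49.6]
pos [472.5 119.4 119.3] F [-0.4  0.5 -3.4] gap 52.83608313784126
```

View pics/m6.png

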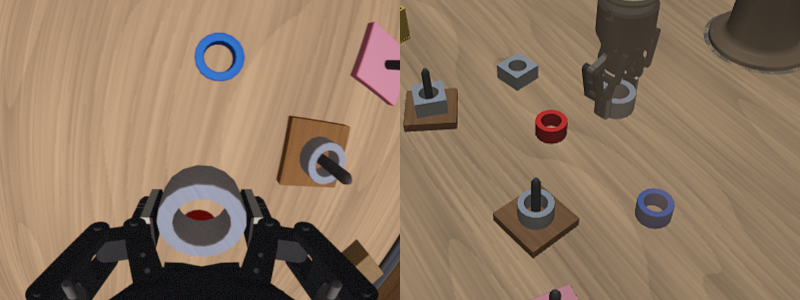

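```bash
python3 - <<'E'
from h import *
import pickle
T=pickle.load(open("top0.pkl","rb"));S=pickle.load(open("scene0.pkl","rb"))
for n,c,b in(("top",T,(240,190,280,230)),("scene",S,(320,270,352,300))):
    P=cloud(c);m=np.zeros((480,640),bool);m[b[1]:b[3],b[0]:b[2]]=1
    m&=(c["z_map"]>0)&(c["frame"].max(2)<70)
    for lo in(70,85,93):
        q=P[m&(P[...,2]>lo)];print(n,lo,len(q),np.mean(q,0).round(1),q.min(0).round(0),q.max(0).round(0))
    print("cam",(-c["R"].T@c["t"]).round())
c=pickle.load(open("w6.pkl","rb"));o=c["obs"];R=Ro.from_rotvec(o["tool_rot"]).as_matrix()
f=c["frame"].astype(int);hsv=cv2.cvtColor(c["frame"],cv2.COLOR_BGR2HSV)
m=((f[...,0]>=f[...,2])&(hsv[...,1]<75)&(hsv[...,2]>105)).astype(np.uint8)
k,l,st,ce=cv2.connectedComponentsWithStats(m)
for i in range(1,k):
    if st[i,4]>300:
        v,u=np.nonzero(l==i);cx=st[i][0]+st[i][2]/2
        z=167.6 if cx<420 else 48
        w=np.array([wray(c,p,z)[:2] for p in zip(u,v)],np.float32);e,r=cv2.minEnclosingCircle(w)
        print(st[i],z,np.round(e,1),r,"tool",(R.T@(np.r_[e,z]-o["eef_pos"])).round(1))
E
python3 go.py 619.6 146.5 119 0.24
```

```text
top 70 90 [617.6 146.2  90. ] [613. 140.  70.] [625. 154. 101.]
top 85 68 [618.4 146.7  94.1] [613. 141.  87.] [625. 154. 101.]
top 93 45 [619.2 146.8  96.2] [615. 141.  93.] [625. 152. 101.]
cam [ 408.   27. 1010.]
scene 70 161 [624.9 151.6  86.1] [618. 143.  70.] [629. 157. 100.]
scene 85 90 [624.4 151.   92.8] [618. 143.  85.] [629. 156. 100.]
scene 93 43 [623.9 149.9  96.2] [618. 145.  93.] [628. 153. 100.]
cam [904. 590. 696.]
[ 493  228   59   66 1635] 48 [618.  145.9] 26.623449325561523 tool [ -9.9 147.5  71.5]
[ 251  295  143  115 7427] 167.6 [470.9 118.6] 26.63661003112793 tool [ -0.4  -1.7 -48.3]
t 5.5833 pos [469.2 118.8 115.8] q [ 0.16  0.17  2.03 -0.    0.95 -0.09] F [ 0.6 -0.4 -2.7] gap 52.8
shift [-10.  152.6  -4.2] turn [-0.007  0.     0.008]
```

>>> drive_tool --motion '[[48,[-2,30,0],[0,0,0]],[48,[-4,65,0],[0,0,0]],[48,[-6,100,0],[0,0,0]],[48,[-8,130,0],[0,0,0]],[48,[-9,150,0],[0,0,0]]]'

```text
time: 6.0
eef_pos: [617.6, 146.9, 111.3]
tool_rot: [-1.927, -2.473, 0.013]
force: [0.9, 0.6, -2.3]
finger_gap: 52.9
```

>>> drive_tool --motion '[[48,[0,0,0],[0,0,0]],[48,[0,0,0],[0,0,0]]]'

```text
time: 6.17
eef_pos: [615.7, 146.4, 107.2]
tool_rot: [-1.924, -2.469, 0.021]
force: [-0.5, -0.7, -3.4]
finger_gap: 52.9
```

```bash
cat >chk.py <<'E'
from workcell import bot
from h import *
import pickle,sys
n=sys.argv[1]
o=bot.get_obs();c=bot.read_camera("wrist");s=bot.read_camera("scene");t=bot.read_camera("top")
c["obs"]=o;pickle.dump((c,s,t),open(n+".pkl","wb"))
a=c["frame"][180:480,120:520];b=cv2.resize(s["frame"][190:350,236:436],(400,320))[:300];d=cv2.resize(t["frame"][120:300,180:360],(400,400))[50:350]
cv2.imwrite(f"pics/{n}.png",np.vstack([np.hstack([a,b]),np.hstack([d,np.zeros_like(d)])]))
print("t",o["time"],"pos",o["eef_pos"].round(1),"F",o["force"].round(1),"gap",round(o["finger_gap"],1))
# in-hand/any ring tops by depth in top & scene
for nm,k in(("top",t),("scene",s)):
    P=cloud(k);hsv=cv2.cvtColor(k["frame"],cv2.COLOR_BGR2HSV)
    m=(k["z_map"]>0)&(hsv[...,1]<60)&(hsv[...,2]>85)&(abs(P[...,0]-620)<45)&(abs(P[...,1]-147)<45)&(P[...,2]>40)
    q=P[m]
    if len(q)>20: print(nm,len(q),"z",np.percentile(q[:,2],[5,50,95]).round(1),"ctr",((q[:,:2].min(0)+q[:,:2].max(0))/2).round(1),"ext",np.ptp(q[:,:2],axis=0).round(1))
E
python3 chk.py c7; python3 go.py 621.6 147 119 0.24
```

```text
t 6.1667 pos [615.7 146.4 107.2] F [-0.5 -0.7 -3.4] gap 52.9
top 431 z [320.5 471.5 479.9] ctr [598.3 147. ] ext [46.6 89.9]
scene 1190 z [ 46.9 155.4 472.2] ctr [620.4 156.5] ext [89.  70.7]
t 6.3167 pos [614.6 146.4 108.8] q [ 0.17  0.44  1.68 -0.    1.04 -0.08] F [ 0.1 -0.2 -3.1] gap 53.1
shift [ -1.1   6.8 -10.4] turn [-0.016 -0.     0.007]
```

View pics/c7.png

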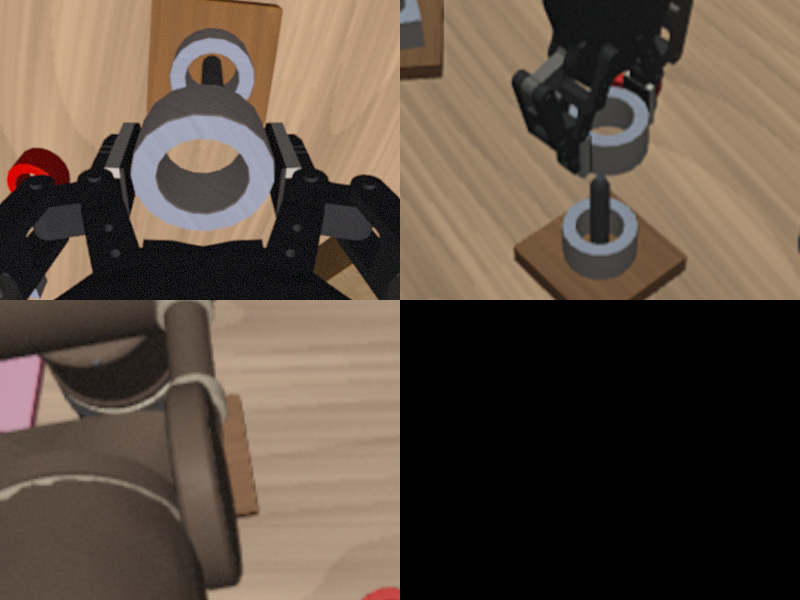

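>>> drive_tool --motion '[[48,[-1,4,0],[-0.01,0,0]],[48,[-1,7,0],[-0.016,0,0]],[48,[-1,7,0],[-0.016,0,0]],[48,[-1,7,0],[-0.016,0,0]]]'

```text
time: 6.65
eef_pos: [621.5, 147.1, 109.0]
tool_rot: [-1.93, -2.478, -0.001]
force: [-0.5, 0.8, -2.2]
finger_gap: 52.7
```

```bash
cat >rel.py <<'E'
from workcell import bot
from h import *
import pickle,sys
n=sys.argv[1];dz=float(sys.argv[2])
o=bot.get_obs();c=bot.read_camera("wrist");c["obs"]=o;s=bot.read_camera("scene");pickle.dump((c,s),open(n+".pkl","wb"))
cv2.imwrite(f"pics/{n}.png",np.hstack([c["frame"][180:480,120:520],cv2.resize(s["frame"][190:340,236:436],(400,300))]))
R=Ro.from_rotvec(o["tool_rot"]).as_matrix()
print("t",o["time"],"pos",o["eef_pos"].round(1),"F",o["force"].round(1),"gap",round(o["finger_gap"],1),"zaxis",R[:,2].round(3))
f=c["frame"].astype(int);hsv=cv2.cvtColor(c["frame"],cv2.COLOR_BGR2HSV)
m=((f[...,0]>=f[...,2])&(hsv[...,1]<75)&(hsv[...,2]>105)).astype(np.uint8)
k,l,st,ce=cv2.connectedComponentsWithStats(m)
for i in range(1,k):
    if st[i,4]>300:
        v,u=np.nonzero(l==i)
        for z in(o["eef_pos"][2]+dz,48):
            w=np.array([wray(c,p,z)[:2] for p in zip(u,v)],np.float32);e,r=cv2.minEnclosingCircle(w)
            if 24<r<30: print(st[i],round(z,1),np.round(e,1),round(r,1),"tool",(R.T@(np.r_[e,z]-o["eef_pos"])).round(1))
# post tip in scene vs hand ring: px
print("scene px of tip", proj(s,(620,147,98)).round(), "ring top ctr if at eef", proj(s,o["eef_pos"]+[0,0,dz]).round())
E
python3 rel.py c8 48.3; python3 go.py 621.6 147 100 0.24
```

```text
t 6.65 pos [621.5 147.1 109. ] F [-0.5  0.8 -2.2] gap 52.7 zaxis [ 0.  0. -1.]
[ 280  216   84   59 2062] 48 [619.7 146.3] 26.6 tool [-0.3 -1.9 61. ]
[ 251  295  143  115 7441] 157.3 [619.9 146.4] 26.6 tool [ -0.3  -1.7 -48.3]
scene px of tip [337. 278.] ring top ctr if at eef [336. 248.]
t 6.75 pos [621.7 147.2 109.1] q [ 0.16  0.45  1.68  0.    1.02 -0.08] F [-0.4 -0.5 -2.2] gap 53.0
shift [-0.1 -0.1  9.1] turn [ 0.    -0.     0.007]
```

View pics/c8.png

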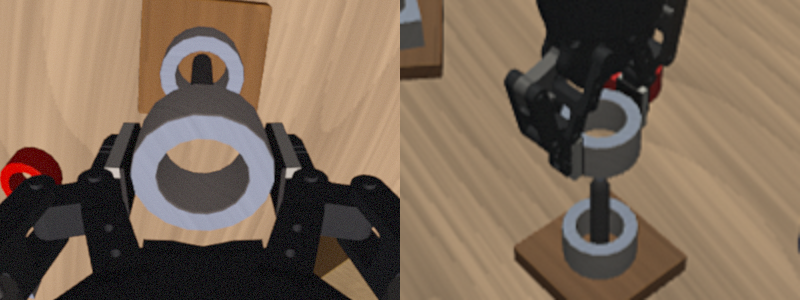

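The held collar and the stored one agree in tool coordinates to 0.2 mm: (-0.3,-1.7) against (-0.3,-1.9). I thread it down in steps.

>>> drive_tool --motion '[[48,[0,0,12],[0,0,0]],[48,[0,0,24],[0,0,0]],[48,[0,0,36],[0,0,0]],[48,[0,0,40],[0,0,0]],[48,[0,0,40],[0,0,0]]]'

```text
time: 7.17
eef_pos: [619.1, 146.7, 65.8]
tool_rot: [-1.928, -2.475, 0.006]
force: [-0.7, 0.1, -3.6]
finger_gap: 52.8
```

```bash
python3 rel.py c9 48.3; python3 go.py 621.6 147 30 0.24
```

```text
t 7.1667 pos [619.1 146.7  65.8] F [-0.7  0.1 -3.6] gap 52.8 zaxis [-0.006 -0.    -1.   ]
[ 277  237  100   54 2037] 48 [619.7 147.3] 26.3 tool [ 0.4  0.8 17.8]
[ 251  295  143  115 7522] 114.1 [617.7 146.2] 26.7 tool [ -0.1  -1.8 -48.3]
scene px of tip [337. 278.] ring top ctr if at eef [337. 270.]
t 7.2667 pos [621.2 147.1  68.1] q [ 0.16  0.5   1.69  0.    0.95 -0.08] F [ 0.3  0.6 -3.1] gap 52.7
shift [-0.2  0.4 38.1] turn [-0.001 -0.001  0.007]
```

View pics/c9.png

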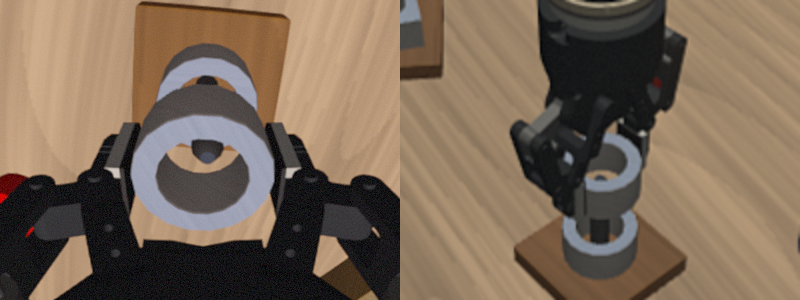

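The rod tip now shows inside the held collar's hole, at about (207,150) in the left crop, and the force is only the weight. I continue down.

>>> drive_tool --motion '[[48,[0,0,8],[0,0,0]],[48,[0,0,16],[0,0,0]],[48,[0,0,24],[0,0,0]],[48,[0,0,32],[0,0,0]],[48,[0,0,32],[0,0,0]]]'

```text
time: 7.68
eef_pos: [619.1, 146.7, 33.5]
tool_rot: [-1.928, -2.475, 0.006]
force: [-0.2, -1.8, -3.7]
finger_gap: 52.7
```

>>> drive_tool --motion '[[48,[0,0,0],[0,0,0]]]'

```text
time: 7.77
eef_pos: [618.8, 146.7, 32.8]
tool_rot: [-1.927, -2.475, 0.007]
force: [0.1, 0.1, -2.4]
finger_gap: 53.0
```

```bash
python3 rel.py c10 48.3; python3 go.py 621.6 147 30 0.24
```

```text
t 7.7667 pos [618.8 146.7  32.8] F [ 0.1  0.1 -2.4] gap 53.0 zaxis [-0.007 -0.001 -1.   ]
[ 251  295  143  115 7721] 81.1 [617.5 146. ] 26.7 tool [ -0.3  -1.7 -48.3]
scene px of tip [337. 278.] ring top ctr if at eef [337. 286.]
t 7.8667 pos [618.6 146.6  33. ] q [ 0.16  0.55  1.7   0.    0.9  -0.08] F [ 0.6  0.2 -2.7] gap 52.9
shift [-0.4  3.   3. ] turn [-0.007 -0.001  0.007]
```

View pics/c10.png

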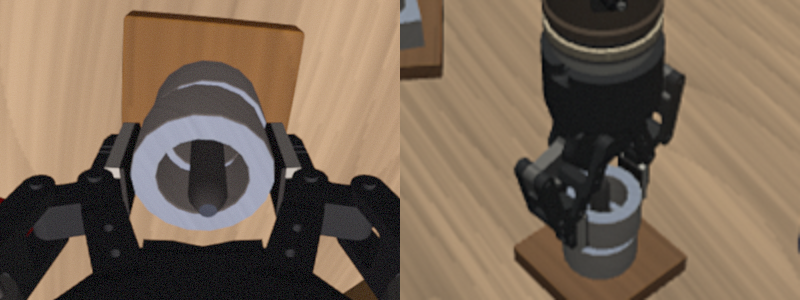

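>>> drive_tool --motion '[[48,[0,2,0],[-0.007,0,0]],[48,[0,2.5,1],[-0.007,0,0]],[48,[0,2.5,2],[-0.007,0,0]],[48,[0,2.5,2.5],[-0.007,0,0]],[48,[0,2.5,2.5],[-0.007,0,0]]]'

```text
time: 8.28
eef_pos: [621.0, 147.3, 30.5]
tool_rot: [-1.93, -2.478, -0.001]
force: [-0.6, -0.3, -2.9]
finger_gap: 52.7
```

```bash
python3 go.py 621.6 147 30 0.24
```

```text
t 8.2833 pos [621.  147.3  30.5] q [ 0.16  0.55  1.71  0.    0.89 -0.08] F [-0.6 -0.3 -2.9] gap 52.7
shift [-0.4  0.6  0.5] turn [ 0.    -0.001  0.007]
```

>>> drive_tool --motion '[[48,[0,0.5,0.7],[0,0,0]],[48,[0,0.5,1.4],[0,0,0]],[48,[0,0.5,1.4],[0,0,0]]]'

```text
time: 8.53
eef_pos: [621.6, 147.4, 29.8]
tool_rot: [-1.93, -2.478, -0.001]
force: [-1.7, 0.1, 1.9]
finger_gap: 52.7
```

```bash
python3 rel.py c11 48.3; python3 go.py 621.6 147 30 0.24
```

```text
t 8.5333 pos [621.6 147.4  29.8] F [-1.7  0.1  1.9] gap 52.7 zaxis [-0.     0.001 -1.   ]
[ 250  295  144  115 7430] 78.1 [620.  146.6] 26.6 tool [ -0.4  -1.7 -48.3]
scene px of tip [337. 278.] ring top ctr if at eef [336. 288.]
t 8.6333 pos [621.6 147.4  29.8] q [ 0.16  0.55  1.7   0.    0.89 -0.08] F [-2.3 -1.1  3. ] gap 52.4
shift [-0.4 -0.1 -0.2] turn [ 0.    -0.001  0.007]
```

View pics/c11.png

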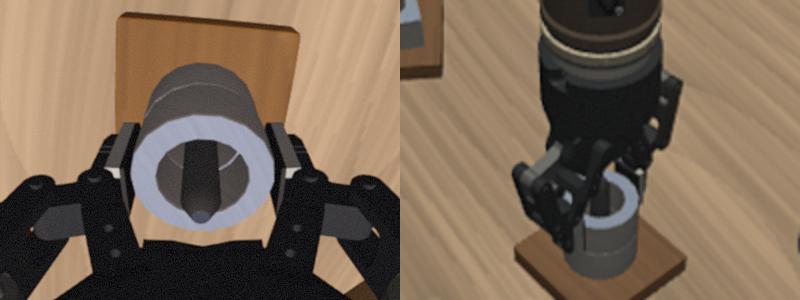

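The collar is seated: the force changed sign to +3 N at TCP z 29.8, and the seam between the two collars has closed. I release and rise.

>>> drive_tool --motion '[[58,[0,0,0],[0,0,0]],[66,[0,0,0],[0,0,0]],[85,[0,0,0],[0,0,0]],[85,[0,0,0],[0,0,0]],[85,[0,0,0],[0,0,0]]]'

```text
time: 9.05
eef_pos: [621.8, 147.4, 29.8]
tool_rot: [-1.93, -2.478, -0.002]
force: [-0.4, -0.3, -0.1]
finger_gap: 84.7
```

>>> drive_tool --motion '[[85,[0,0,0],[0,0,0]],[85,[0,0,-8],[0,0,0]],[85,[0,0,-20],[0,0,0]],[85,[0,0,-45],[0,0,0]],[85,[0,0,-75],[0,0,0]]]'

```text
time: 9.47
eef_pos: [620.1, 147.1, 104.5]
tool_rot: [-1.929, -2.476, 0.003]
force: [-0.3, 0.3, 0.2]
finger_gap: 84.8
```

>>> drive_tool --motion '[[85,[0,0,-30],[0,0,0]],[85,[0,0,-65],[0,0,0]],[85,[0,0,-95],[0,0,0]],[85,[-35,0,-95],[0,0,0]],[85,[-70,0,-95],[0,0,0]]]'

```text
time: 9.88
eef_pos: [640.3, 80.4, 205.3]
tool_rot: [1.923, 2.479, 0.007]
force: [0.6, -0.3, -1.4]
finger_gap: 85.0
```

>>> drive_tool --motion '[[85,[-40,0,0],[0,0,0]],[85,[-80,0,0],[0,0,0]],[85,[-120,0,0],[0,0,0]],[85,[-160,0,0],[0,0,0]],[85,[-170,0,0],[0,0,0]]]'

```text
time: 10.3
eef_pos: [684.1, -90.9, 207.4]
tool_rot: [1.925, 2.471, 0.006]
force: [-0.8, -0.0, 0.1]
finger_gap: 84.7
```

>>> drive_tool --motion '[[85,[0,0,0],[0,0,0]],[85,[0,0,0],[0,0,0]],[85,[0,0,0],[0,0,0]]]'

```text
time: 10.55
eef_pos: [684.0, -89.7, 208.1]
tool_rot: [1.925, 2.471, 0.007]
force: [-0.3, 0.8, 0.4]
finger_gap: 84.9
```

```bash
python3 chk.py c12
```

```text
t 10.55 pos [684.  -89.7 208.1] F [-0.3  0.8  0.4] gap 84.9
top 637 z [48.3 77.9 80.9] ctr [619.9 147.9] ext [52.  53.6]
scene 512 z [76.2 78.1 80. ] ctr [622.8 148.9] ext [52.4 52.8]
```

View pics/c12.png

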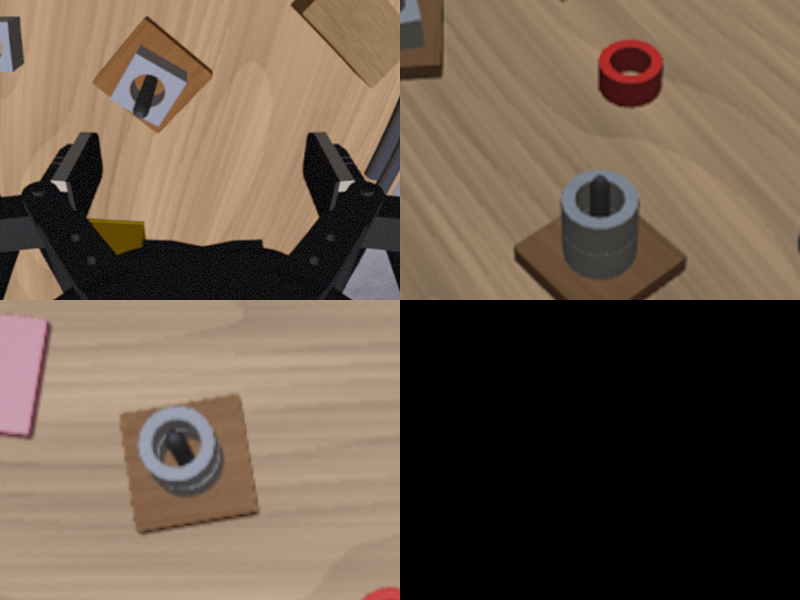

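The collar lies flat on the stored one: its top is at z ≈ 78 mm, as expected, centred on the post with the rod through it. The gripper is clear, so I hand in.

```bash
python3 -c "
from workcell import bot
print(bot.hand_in())"
```

```text
the job is handed in; nothing more can be done
None
```

The loose grey round collar is threaded onto the brown-foot +y post (post_a), flat on the stored round collar and released. I handed the job in at about 10.7 s; no verdict is reported.

- **Final checks:** The new collar's top is at z ≈ 78 mm in both the top and scene views, where 78 is expected. Its centre is about (620, 148), over the stored collar, with the rod through the hole. The gripper is open and more than 200 mm away, touching nothing. The highest of the forces printed after each move and check was about 5 N.
- **Failed first grasp:** The first close missed because the fingertips sat about 26–38 mm behind the reported TCP, depending on opening, instead of slightly ahead of it. Two cameras confirmed this. The fingers closed in the air, touched nothing, and the collar did not move. I reopened, went 41 mm lower by the measured offset, and gripped it at a gap of 52.8 mm.
- **Camera disagreement:** The scene camera's first positions were about 5 mm off those from the top and wrist cameras. I used the top and wrist values.

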